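# Show the visitor's route on the site model

## Task

You are presenting this architectural site model to a jury: show them the visitor's route by touching it out with a fingertip. Touch lightly, letting the finger rest a moment each time, first the wheelhouse roof of the ferry on the water, then the roof of the round pavilion, then the roof of the tall tower, and finish clear of the model. The pieces only stand loose on the board, so do not shift, tip or pick up any of them, touch no other building or the board on the way, and leave the drinks where they are.

Things in the scene. Friction and masses are not known exactly. Their poses are not given: they have to be found in the camera images.
- model_base: base board of the model, fixed, 300 mm (own x) by 500 mm (own y); origin at the centre of its underside, on the table. Cork land (own x -150 to +50 mm) with its top 20 mm above the table; blue water strip (own x +50 to +150 mm, away from the robot), top at 14 mm. Fixed brown card houses, at most 68 mm above the table, along both short ends (own |y| over 208 mm)
- ferry: white model ferry standing loose on the water strip, about 122 mm long, 44 mm wide, 120 g (varies by 30 %), pointed bow along its own +x. Origin under the hull, the wheelhouse roof is 54 mm above it. Lies roughly along the board's y
- ferry_roof: flat square wheelhouse roof of the ferry, 38 mm (along the ferry) by 36 mm, 4 mm thick card; gives up to 3.5 mm under about 6 N, then stops hard, and springs back. Origin at the centre of its top face, about 68 mm above the table, z up. The small funnel behind it stays 7 mm lower than the roof
- pavilion: white round pavilion with a ring of columns and a flat round roof, 72 mm across, 55 mm high, 130 g (varies by 30 %), standing loose on the land; the only round building. Origin at the centre of its underside
- pavilion_roof: flat round roof of the pavilion, 72 mm across, 4 mm thick card; gives up to 3.5 mm under about 6 N, then stops hard, and springs back. Origin at the centre of its top face, about 75 mm above the table, z up
- tower: white square tower with floor plates on a 60 mm square podium, 100 mm high, 210 g (varies by 30 %), by far the tallest building, standing loose on the land. Origin at the centre of its underside
- tower_roof: flat square roof of the tower, 48 mm square, 4 mm thick card; gives up to 3.5 mm under about 6 N, then stops hard, and springs back. Origin at the centre of its top face, about 120 mm above the table, z up
- saw_hall: white hall with a saw-tooth roof, 62 by 56 mm, about 41 mm high, standing loose on the land; not to be touched. Origin at the centre of its underside
- slab_block: white long flat-roofed apartment block, 34 by 66 mm, 66 mm high with its small stair head, standing loose on the land; not to be touched. Origin at the centre of its underside
- can: drinks can, 66 mm across, 115 mm high, standing loose on the table beside the board; leave it alone. Origin at the centre of its underside
- bottle: small bottle, 48 mm across, 125 mm high, standing loose on the table beside the board; leave it alone. Origin at the centre of its underside
There are look-alikes about, which are no part of the job. What is shaped like the tower but blue or brown is not meant.

How it is judged:
By the outcome, as a careful person would: the job done as asked, in the order asked, and still so for the second after the job is handed in, with the robot touching nothing.
It also fails if it takes over 64 s, if anything falls off the work surface, if the arm or the gripper's body presses on something with over 40 N, if the wrist force passes 120 N, or if a joint passes its speed limit or range.

## Robot

A 6-joint arm with a two-finger parallel gripper is mounted at the origin on the work surface. World frame = base frame: x ahead of the robot, y to its left, z up, the work surface at z = 0. Lengths are in m, angles in degrees, forces in N, time in s.
With the tool pointing down it reaches from about 0.375 to 0.9 m from the base axis. Payload 3.1 kg.
Tool frame: the origin (TCP) lies on the centre line of the jaws, within the pads' length; the fingertips stand 22 mm ahead of it and the grasp point (between the pads) lies 3 mm ahead of it; z points along the fingers, y is the direction in which the jaws open and shut (so a half turn about z gives the same grasp; the last joint's range is limited). The gripper opens to 87 mm and grips with 3 to 60 N. Pads are 19 mm wide; open, the fingers measure 117 mm over their backs; the gripper's body (75 mm by 190 mm) begins 51 mm behind the grasp point.
Start: joints at [64.085, 30.224, 82.088, -0, 67.689, -10.227], TCP at [0.169, 0.602, 0.245] pointing down, gripper open.
Joint ranges: [-176.69, 176.69], [-43.24, 126.21], [12.49, 139.97], [-82, 262], [0, 151.66], [-163.58, 163.58]. Speed limits (degrees/s): [159.86, 159.86, 180, 180, 180, 180].

## Interface

Orientations are given as a 3x3 rotation matrix whose columns are the frame's x, y, z axes.
In Python, from station import sensors, vision, ctrl gives the robot as it stands.
- The arm moves only by the shell command python3 -m jog 'ROWS'. ROWS is JSON, a list of rows, each a list of 5 numbers: the shift along the tool's x, y, z in mm, then the turn about the tool's z in degrees, then the closure in counts, from 0 (fully open) to 255 (shut). A call has 1 to 5 rows; each row is the pose to reach, as a shift and turn from the pose commanded when the call began, along the tool's axes at that moment; what a row does not reach only later rows make up. A row lasts 1/10 s, in which the tool goes at most 50 mm and 8.59 degrees, less where a joint would pass 70% of its speed; a pose out of reach is approached as far as the arm can. A call with a gripper value outside its range is refused whole. The fingers move at their own pace and stop on an object; the grip force is fixed at half the most. Time passes only in rows, so rows that repeat a pose let the fingers close. It gives the time, the measured TCP pose, the force and the opening at its end, in the units of the state.
- sensors.get_obs(): the state, without advancing time (a new reading comes with each control period).
- vision.get_image(name): name is "side" or "top"; returns a dict with "pixels" (400x640x3 uint8, red, green, blue), "z_map" (400x640 float32, m along the optical axis (not along the pixel's ray), 0 where there is no reading), "fov_y" (degrees; the focal length in pixels is half the picture's height over the tangent of half this angle, whatever the lens; pixels are square), "cx", "cy" (the principal point, pixels), "k1" (the pictures are not rectified: a ray, as slopes to the right and down, at radius r is drawn at 1 + k1 r^2 times it, then the intrinsics apply), "T" (4x4, takes a point from camera to world coordinates). Camera axes: x right, y down, z forward; pixel columns grow to the right and rows downward; lengths in m; the calibration is good to about 2 mm. A picture is of the moment at which its call begins.
- ctrl.finish_job(): hands the job in, once; it reports no verdict.
Trained networks look in a picture, given as the dict that the camera call returned (one of the last four; its "shot" number tells which), for a name from the list of things; names that differ only in an ending like _2 or _b are one class to them, and where a whole thing is asked for, a point or a joint stands for the part that bears it (a point fixed in the world has none). Each returns a list of dicts, best first, with "conf" (0 to 1); they miss things now and then, are a little off and sometimes report something else, mostly with a low value. They report only what shows in the picture. A call takes as long as a camera call. They do not tell look-alikes from the thing itself.
- vision.masks_of(picture, query): "pixels" (400x640 bool, what is visible of it) and "bbox" ([left, top, right, bottom] as shares, 0 to 1, of the picture: columns of its width, rows of its height, round what is visible of it).
- vision.spot_point(picture, query): "xy" ([column, row] as shares, 0 to 1, of the picture: columns of its width, rows of its height: a listed point, or the origin of a listed thing).
The state is a dict: "time": time; "joint_pos": joint angles; "joint_vel": joint speeds; "joint_efforts": joint torques, N m; "tool_pos": TCP position; "eef_rot": TCP orientation; "wrist_force": force on the tool from outside, world axes, zero at the start; "moment": the same for the moment, N m; "width": opening from 0.0 (shut) to 1.0 (fully open).
Only numpy, scipy, OpenCV 4.12 (cv2) and the standard library are available. Lean on these libraries where they do the work, as an engineer would, in place of code of your own. Each camera call takes 0.05 s, during which the arm holds its last target.

## Working session

There is one attempt and no reset: what is moved stays moved. The work goes in short steps, Python scripts to look and compute and a shell command to move; the robot and the scene stay as the last step left them, time stands still between calls to the robot, and variables do not carry over. Pictures are saved under pics/ and viewed, and the job is handed in when it is done.

```bash
ls; mkdir -p pics; cat > h.py <<'E'
import numpy as np, cv2
from station import sensors, vision, ctrl
def K(im):
    f=200/np.tan(np.radians(im["fov_y"]/2)); return f
def to_world(im,u,v,z):
    f=K(im); xd=(np.asarray(u,float)-im["cx"])/f; yd=(np.asarray(v,float)-im["cy"])/f
    x,y=xd.copy(),yd.copy()
    for _ in range(30):
        s=1+im["k1"]*(x*x+y*y); x=xd/s;y=yd/s
    P=np.stack([x*z,y*z,z*np.ones_like(x),np.ones_like(x)],-1)
    return (P@np.array(im["T"]).T)[...,:3]
def cloud(im):
    v,u=np.mgrid[0:400,0:640]
    return to_world(im,u,v,im["z_map"])
E
python3 - <<'E'
from h import *
o=sensors.get_obs(); print({k:np.round(v,3).tolist() for k,v in o.items()})
for n in ["top","side"]:
    im=vision.get_image(n); cv2.imwrite(f"pics/{n}0.png",im["pixels"][...,::-1])
    np.savez(f"{n}0.npz",**im)
    print(n,im["shot"],im["fov_y"],im["cx"],im["cy"],im["k1"],np.round(im["T"],3).tolist())
    C=cloud(im)
    for q in ["ferry_roof","pavilion_roof","tower_roof","ferry","pavilion","tower","saw_hall","slab_block","can","bottle","model_base"]:
        for d in vision.masks_of(im,q)[:3]:
            m=d["pixels"]&(im["z_map"]>0); w=C[m]
            if len(w): print(q,"mask %.2f"%d["conf"],(np.array(d["bbox"])*[640,400,640,400]).round().tolist(),"med",np.median(w,0).round(4).tolist(),"ztop",np.percentile(w[:,2],95).round(4))
        for d in vision.spot_point(im,q)[:3]: print("   pt %.2f"%d["conf"],(np.array(d["xy"])*[640,400]).round(1).tolist())
E
```

```text
pics
{'time': 0.0, 'joint_pos': [64.086, 30.279, 82.157, 0.001, 67.689, -10.226], 'joint_vel': [-0.114, 0.065, 0.022, 0.032, 0.067, 0.085], 'joint_efforts': [0.001, -44.004, -17.66, 0.063, 0.058, -0.0], 'tool_pos': [0.169, 0.601, 0.244], 'eef_rot': [[-0.963, 0.27, -0.001], [0.27, 0.963, -0.002], [0.0, -0.002, -1.0]], 'wrist_force': [0.01, -0.061, 1.569], 'moment': [0.018, 0.052, -0.012], 'width': 0.997}
top 1 46.207036774625955 321.4275999275642 197.6933969525308 -0.13890192140101817 [[0.026, -0.997, 0.077, 0.392], [-1.0, -0.026, -0.001, -0.014], [0.003, -0.077, -0.997, 1.314], [0.0, 0.0, 0.0, 1.0]]
ferry_roof mask 0.59 [358.0, 132.0, 370.0, 141.0] med [0.6532, -0.1233, 0.0683] ztop 0.0728
   pt 0.62 [327.4, 175.2]
   pt 0.54 [363.8, 136.6]
pavilion_roof mask 0.90 [293.0, 180.0, 319.0, 210.0] med [0.4957, 0.0232, 0.0756] ztop 0.0798
pavilion_roof mask 0.40 [356.0, 132.0, 370.0, 144.0] med [0.6547, -0.1208, 0.0683] ztop 0.0727
   pt 0.63 [304.9, 194.1]
tower_roof mask 0.88 [271.0, 240.0, 287.0, 264.0] med [0.3447, 0.0908, 0.1004] ztop 0.1042
tower_roof mask 0.63 [207.0, 246.0, 231.0, 
[... 2791 characters left out ...]
.9, 294.0]
   pt 0.60 [283.8, 229.9]
saw_hall mask 0.61 [318.0, 151.0, 343.0, 178.0] med [0.486, -0.1437, 0.0524] ztop 0.0599
   pt 0.68 [333.7, 166.3]
slab_block mask 0.79 [297.0, 162.0, 310.0, 190.0] med [0.5528, -0.0401, 0.0734] ztop 0.0842
can mask 0.65 [259.0, 316.0, 293.0, 377.0] med [0.4944, 0.4533, 0.1066] ztop 0.1159
   pt 0.92 [281.1, 358.7]
bottle mask 0.79 [343.0, 100.0, 354.0, 136.0] med [0.4616, -0.3845, 0.0607] ztop 0.1223
   pt 0.73 [347.7, 132.4]
model_base mask 0.94 [210.0, 138.0, 361.0, 283.0] med [0.5629, 0.0746, 0.0193] ztop 0.0535
model_base mask 0.72 [303.0, 185.0, 331.0, 219.0] med [0.4976, 0.0395, 0.073] ztop 0.0763
   pt 0.60 [350.1, 135.8]
   pt 0.59 [295.1, 202.9]
```

```bash
python3 - <<'E'
import cv2
t=cv2.imread("pics/top0.png"); s=cv2.imread("pics/side0.png")
cv2.imwrite("pics/topc.png",cv2.resize(t[100:290,190:430],None,fx=3.3,fy=3.1,interpolation=2))
cv2.imwrite("pics/sidec.png",cv2.resize(s[90:300,200:410],None,fx=2.85,fy=2.85,interpolation=2))
E
```

```text
(no output)
```

View pics/top0.png

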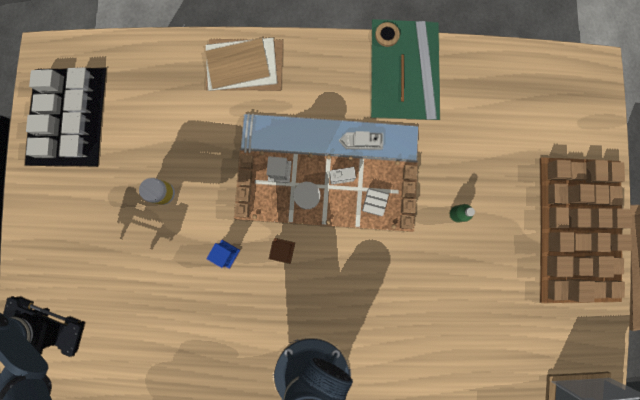

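View pics/topc.png

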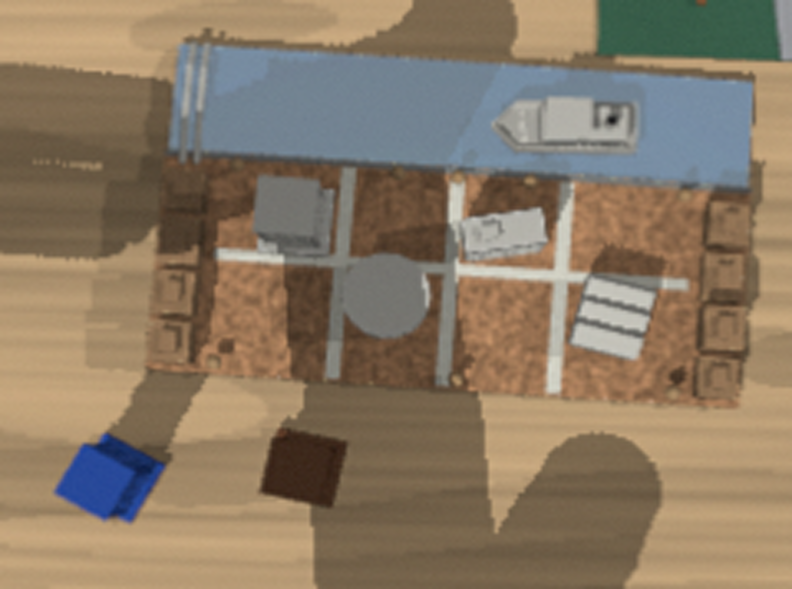

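View pics/sidec.png

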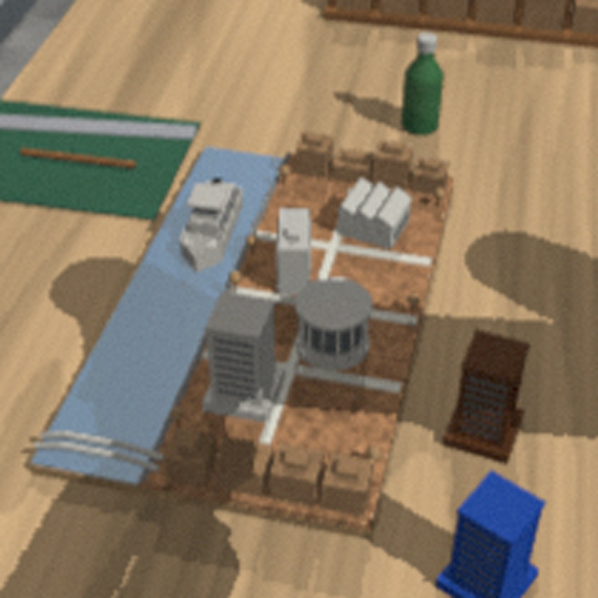

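The roofs are identified. There are three tower shapes: blue at top-view px (216,255), brown at (283,252), and white on the board's land at (277,164). The white one is meant: it is on the model, and its roof is at 0.120 m while the others are at 0.100 m. The ferry wheelhouse is at about (363,138) and the round pavilion at (306,195). Next I'll get precise roof centres from the depth.

```bash
python3 - <<'E'
from h import *
for n in ["top","side"]:
    im=dict(np.load(f"{n}0.npz")); C=cloud(im)
    for q,c,z,r in [("ferry",(.653,-.118),.068,.05),("pav",(.4965,.024),.075,.055),("tower",(.565,.104),.120,.05)]:
        d=np.hypot(C[...,0]-c[0],C[...,1]-c[1]); m=(d<r)&(abs(C[...,2]-z)<.0055)&(im["z_map"]>0)
        P=C[m]; rc=cv2.minAreaRect((P[:,:2]*1000).astype(np.float32))
        print(n,q,m.sum(),"mean",P.mean(0).round(4),"rect",np.round(rc[0],1),np.round(rc[1],1),round(rc[2],1),"zmed",np.median(P[:,2]).round(4))
t=cv2.imread("pics/top0.png"); s=cv2.imread("pics/side0.png")
a=cv2.resize(t[120:220,260:390],None,fx=5,fy=5,interpolation=2)
cv2.imwrite("pics/tz.png",a)
E
```

```text
top ferry 201 mean [ 0.654  -0.1227  0.0681] rect [ 654.5 -130.4] [37.3 57.6] 1.5 zmed 0.0682
top pav 548 mean [0.4951 0.0245 0.0755] rect [496.5  24.6] [69.5 66.6] 1.5 zmed 0.0756
top tower 340 mean [0.5634 0.1033 0.1201] rect [563.8 103.1] [48.4 49. ] 86.0 zmed 0.1202
side ferry 111 mean [ 0.6583 -0.119   0.0677] rect [ 659.1 -126.6] [35.7 54.3] 1.8 zmed 0.0677
side pav 410 mean [0.4992 0.0264 0.0747] rect [499.8  25. ] [70.4 71. ] 18.1 zmed 0.0748
side tower 292 mean [0.5669 0.1046 0.1197] rect [567.6 102.9] [49.9 48.4] 86.9 zmed 0.1198
```

View pics/tz.png

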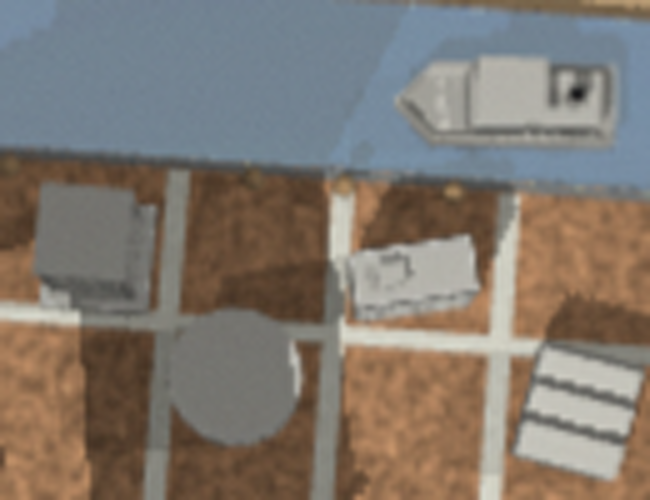

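```bash
python3 -m jog '[[0,0,0,-8,255],[0,0,0,-15.6,255],[0,0,0,-15.6,255],[0,0,0,-15.6,255],[0,0,0,-15.6,255]]'; python3 -c "
from h import *
o=sensors.get_obs(); print(o['tool_pos'],o['eef_rot'],o['wrist_force'],o['width'])"
```

```text
time: 2.8
tool_pos: [0.1689, 0.6017, 0.2445]
eef_rot: [[-1.0, 0.003, -0.0], [0.003, 1.0, 0.0], [0.0, 0.0, -1.0]]
wrist_force: [0.0, 0.5, -0.5]
width: 0.631
[0.16894793 0.6017225  0.24454734] [[-9.99994257e-01  3.38914472e-03 -8.04181853e-06]
 [ 3.38914459e-03  9.99994257e-01  1.64581062e-05]
 [ 8.09755124e-06  1.64307567e-05 -1.00000000e+00]] [ 0.03320659  0.46371198 -0.5022873 ] 0.63059893834022
```

```bash
python3 -m jog '[[-27,-40,0,0,255],[-54,-80,0,0,255],[-81,-120,0,0,255],[-108,-160,0,0,255],[-135,-200,0,0,255]]'; python3 -m jog '[[-27,-40,0,0,255],[-54,-80,0,0,255],[-81,-120,0,0,255],[-108,-160,0,0,255],[-135,-200,0,0,255]]'; python3 -m jog '[[-27,-40,0,0,255],[-54,-80,0,0,255],[-81,-120,0,0,255],[-108,-160,0,0,255],[-135,-200,0,0,255]]'
```

```text
time: 3.3
tool_pos: [0.3044, 0.4001, 0.2448]
eef_rot: [[-1.0, 0.002, 0.001], [0.002, 1.0, 0.0], [-0.001, 0.0, -1.0]]
wrist_force: [0.2, 0.3, 0.3]
width: 0.177
time: 3.8
tool_pos: [0.4394, 0.1996, 0.2449]
eef_rot: [[-1.0, 0.003, 0.001], [0.003, 1.0, 0.0], [-0.001, 0.0, -1.0]]
wrist_force: [1.3, 0.4, -0.6]
width: 0.004
time: 4.3
tool_pos: [0.574, -0.0008, 0.2447]
eef_rot: [[-1.0, 0.003, 0.001], [0.003, 1.0, 0.0], [-0.001, 0.0, -1.0]]
wrist_force: [0.6, 1.3, -0.1]
width: 0.004
```

```bash
python3 -m jog '[[-28,-40,0,0,255],[-56,-80,0,0,255],[-82,-118.5,0,0,255],[-82,-118.5,45,0,255],[-82,-118.5,90,0,255]]'; python3 -m jog '[[0,0,40,0,255],[0,0,40,0,255],[0,0,40,0,255]]'
cat > look.py <<'E'
import sys
from h import *
tag=sys.argv[1]
out=[]
for n in ["top","side"]:
    im=vision.get_image(n); p=im["pixels"][...,::-1]
    c=p[100:230,230:430] if n=="top" else p[90:290,200:400]
    out.append(cv2.resize(c,(400,int(400*c.shape[0]/c.shape[1])),interpolation=2)); np.savez(f"{n}_{tag}.npz",**im)
h=max(o.shape[0] for o in out)
cv2.imwrite(f"pics/{tag}.png",np.hstack([cv2.copyMakeBorder(o,0,h-o.shape[0],0,0,0) for o in out]))
o=sensors.get_obs(); print(o['time'],o['tool_pos'].round(4),o['wrist_force'].round(2))
E
python3 look.py f1
```

```text
time: 4.8
tool_pos: [0.6571, -0.1201, 0.1551]
eef_rot: [[-1.0, 0.006, 0.006], [0.006, 1.0, -0.002], [-0.006, -0.002, -1.0]]
wrist_force: [0.4, 0.2, -0.9]
width: 0.003
time: 5.1
tool_pos: [0.6549, -0.1175, 0.1145]
eef_rot: [[-1.0, 0.002, -0.001], [0.002, 1.0, 0.0], [0.001, 0.0, -1.0]]
wrist_force: [1.2, -0.1, 1.2]
width: 0.006
5.2 [ 0.6568 -0.1181  0.1173] [ 0.45 -0.11  0.64]
```

View pics/f1.png

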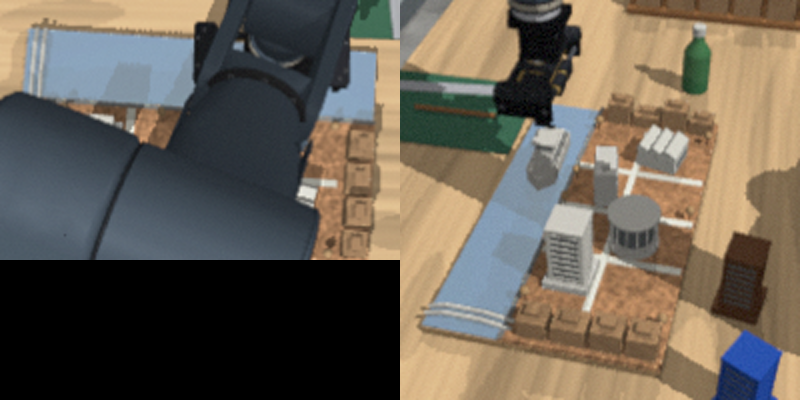

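```bash
python3 -m jog '[[0,0,0,0,255],[0,0,0,0,255]]'; python3 - <<'E'
from h import *
im=dict(np.load("side_f1.npz")); C=cloud(im); m=im["z_map"]>0
d=np.hypot(C[...,0]-.656,C[...,1]+.118)
for lo,hi in [(.06,.076),(.09,.1),(.1,.11),(.11,.12)]:
    P=C[m&(d<.045)&(C[...,2]>lo)&(C[...,2]<hi)]
    if len(P): print(lo,len(P),P.min(0).round(4),P.max(0).round(4),P.mean(0).round(4))
p=im["pixels"][...,::-1]; cv2.imwrite("pics/f1z.png",cv2.resize(p[120:200,240:320],None,fx=7,fy=7,interpolation=2))
E
```

```text
time: 5.4
tool_pos: [0.6561, -0.1178, 0.117]
eef_rot: [[-1.0, 0.001, 0.004], [0.001, 1.0, -0.001], [-0.004, -0.001, -1.0]]
wrist_force: [-1.2, -0.4, 0.5]
width: 0.005
0.06 115 [ 0.6405 -0.1618  0.0602] [ 0.6777 -0.1002  0.0702] [ 0.6584 -0.1201  0.0673]
0.09 11 [ 0.6486 -0.1235  0.0937] [ 0.6704 -0.1086  0.0994] [ 0.659  -0.1117  0.0968]
0.1 16 [ 0.648  -0.1117  0.1   ] [ 0.6691 -0.1065  0.107 ] [ 0.6587 -0.109   0.1033]
```

View pics/f1z.png

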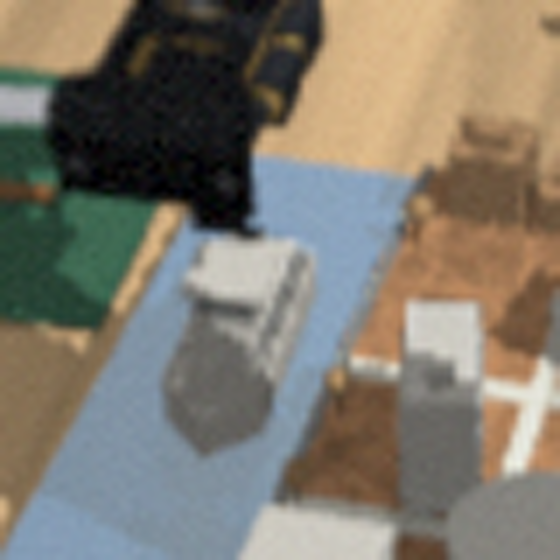

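```bash
python3 -m jog '[[0,-1,7,0,255],[0,-1,14,0,255],[0,-1,19,0,255],[0,-1,22,0,255],[0,-1,22,0,255]]';  python3 -m jog '[[0,0,0,0,255],[0,0,0,0,255],[0,0,0,0,255]]'; python3 -m jog '[[0,0,1,0,255],[0,0,2,0,255],[0,0,2,0,255]]'
```

```text
time: 5.9
tool_pos: [0.6543, -0.1183, 0.0915]
eef_rot: [[-1.0, 0.002, -0.002], [0.002, 1.0, 0.001], [0.002, 0.001, -1.0]]
wrist_force: [0.0, 0.1, 0.2]
width: 0.005
time: 6.2
tool_pos: [0.6551, -0.1186, 0.0928]
eef_rot: [[-1.0, 0.001, 0.0], [0.001, 1.0, -0.0], [-0.0, -0.0, -1.0]]
wrist_force: [0.0, 0.4, 0.1]
width: 0.005
time: 6.5
tool_pos: [0.6548, -0.1186, 0.0905]
eef_rot: [[-1.0, 0.002, 0.0], [0.002, 1.0, -0.0], [-0.0, -0.0, -1.0]]
wrist_force: [-0.2, 0.3, 1.4]
width: 0.007
```

```bash
python3 -m jog '[[0,0,0,0,255],[0,0,0,0,255]]'; python3 -m jog '[[0,0,0.7,0,255],[0,0,0.7,0,255],[0,0,0.7,0,255]]'
```

```text
time: 6.7
tool_pos: [0.6548, -0.1185, 0.0905]
eef_rot: [[-1.0, 0.002, -0.0], [0.002, 1.0, 0.0], [0.0, 0.0, -1.0]]
wrist_force: [1.2, 0.4, -0.4]
width: 0.007
time: 7.0
tool_pos: [0.6549, -0.1186, 0.09]
eef_rot: [[-1.0, 0.002, 0.0], [0.002, 1.0, -0.0], [-0.0, -0.0, -1.0]]
wrist_force: [-0.6, 0.2, 1.3]
width: 0.005
```

```bash
python3 -m jog '[[0,0,0.7,0,255],[0,0,0.7,0,255]]'; python3 -m jog '[[0,0,0.7,0,255],[0,0,0.7,0,255]]'; python3 -m jog '[[0,0,0,0,255],[0,0,0,0,255]]'
```

```text
time: 7.2
tool_pos: [0.6549, -0.1185, 0.0893]
eef_rot: [[-1.0, 0.002, 0.0], [0.002, 1.0, -0.0], [-0.0, -0.0, -1.0]]
wrist_force: [-0.5, 0.2, 1.3]
width: 0.003
time: 7.4
tool_pos: [0.6549, -0.1185, 0.0886]
eef_rot: [[-1.0, 0.002, 0.0], [0.002, 1.0, -0.0], [-0.0, -0.0, -1.0]]
wrist_force: [-1.9, 0.2, 3.7]
width: 0.007
time: 7.6
tool_pos: [0.6549, -0.1185, 0.0886]
eef_rot: [[-1.0, 0.002, 0.0], [0.002, 1.0, -0.0], [-0.0, -0.0, -1.0]]
wrist_force: [-0.5, -0.2, 3.1]
width: 0.008
```

Contact at about 3 N. I'll rest there, then lift.

```bash
python3 -m jog '[[0,0,0,0,255],[0,0,0,0,255],[0,0,0,0,255],[0,0,0,0,255],[0,0,0,0,255]]'; python3 -m jog '[[0,0,0,0,255],[0,0,0,0,255]]'; python3 -m jog '[[0,0,-3,0,255],[0,0,-10,0,255],[0,0,-40,0,255],[0,0,-80,0,255],[0,0,-110,0,255]]'; python3 -m jog '[[0,0,0,0,255],[0,0,0,0,255]]'
```

```text
time: 8.1
tool_pos: [0.6549, -0.1185, 0.0885]
eef_rot: [[-1.0, 0.002, 0.0], [0.002, 1.0, -0.0], [-0.0, -0.0, -1.0]]
wrist_force: [-1.4, -0.5, 3.1]
width: 0.002
time: 8.3
tool_pos: [0.6549, -0.1185, 0.0885]
eef_rot: [[-1.0, 0.002, 0.0], [0.002, 1.0, -0.0], [-0.0, -0.0, -1.0]]
wrist_force: [-1.1, 0.1, 4.5]
width: 0.003
time: 8.8
tool_pos: [0.6553, -0.1187, 0.2005]
eef_rot: [[-1.0, 0.002, 0.001], [0.002, 1.0, -0.001], [-0.001, -0.001, -1.0]]
wrist_force: [0.1, -0.7, 0.3]
width: 0.008
time: 9.0
tool_pos: [0.6551, -0.1186, 0.1994]
eef_rot: [[-1.0, 0.001, 0.002], [0.001, 1.0, -0.001], [-0.002, -0.001, -1.0]]
wrist_force: [-0.9, -0.1, 0.8]
width: 0.005
```

```bash
python3 -m jog '[[32,29,0,0,255],[64,58,0,0,255],[96,88,0,0,255],[128,117,0,0,255],[157,143.5,0,0,255]]'; python3 -m jog '[[0,0,20,0,255],[0,0,50,0,255],[0,0,70,0,255],[0,0,85,0,255],[0,0,90,0,255]]'; python3 -m jog '[[0,0,0,0,255],[0,0,0,0,255],[0,0,0,0,255]]'; python3 look.py p1
```

```text
time: 9.5
tool_pos: [0.4948, 0.0266, 0.1968]
eef_rot: [[-1.0, 0.002, -0.005], [0.002, 1.0, 0.001], [0.005, 0.001, -1.0]]
wrist_force: [0.2, 0.3, 0.5]
width: 0.01
time: 10.0
tool_pos: [0.4957, 0.0256, 0.1057]
eef_rot: [[-1.0, 0.002, -0.007], [0.002, 1.0, 0.001], [0.007, 0.001, -1.0]]
wrist_force: [-0.4, -0.6, 0.5]
width: 0.004
time: 10.3
tool_pos: [0.4985, 0.0251, 0.109]
eef_rot: [[-1.0, 0.002, 0.001], [0.002, 1.0, -0.0], [-0.001, -0.0, -1.0]]
wrist_force: [-0.1, -0.1, -0.4]
width: 0.006
10.4 [0.4985 0.0251 0.1091] [0.7  0.07 0.05]
```

View pics/p1.png

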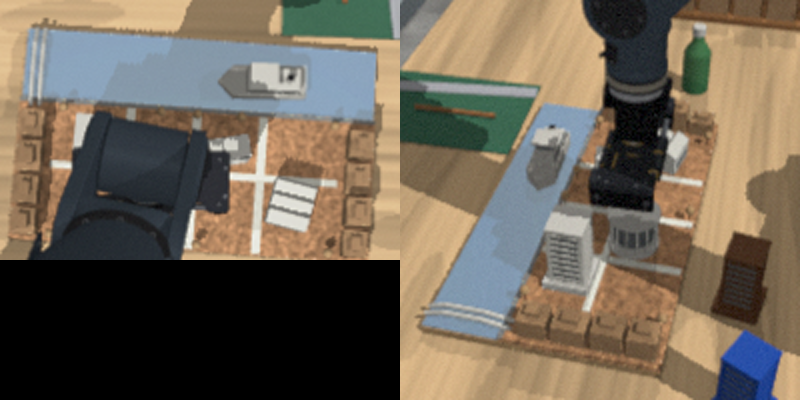

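The finger is centred above the pavilion, and the ferry stands as before at (270,78) in the left panel. Now descending.

```bash
python3 -m jog '[[0,0,3,0,255],[0,0,6,0,255],[0,0,8.5,0,255],[0,0,10,0,255],[0,0,10,0,255]]'; python3 -m jog '[[0,0,0,0,255],[0,0,0.7,0,255],[0,0,1.4,0,255],[0,0,1.4,0,255]]';python3 -m jog '[[0,0,0.7,0,255],[0,0,0.7,0,255]]'; python3 -m jog '[[0,0,0.7,0,255],[0,0,0.7,0,255]]'
```

```text
time: 10.9
tool_pos: [0.4979, 0.0252, 0.0981]
eef_rot: [[-1.0, 0.002, -0.001], [0.002, 1.0, 0.0], [0.001, 0.0, -1.0]]
wrist_force: [-1.1, -0.3, -0.5]
width: 0.005
time: 11.3
tool_pos: [0.4982, 0.0252, 0.0971]
eef_rot: [[-1.0, 0.002, 0.0], [0.002, 1.0, -0.0], [-0.0, -0.0, -1.0]]
wrist_force: [-0.6, 0.2, 0.4]
width: 0.007
time: 11.5
tool_pos: [0.4982, 0.0252, 0.0965]
eef_rot: [[-1.0, 0.002, 0.0], [0.002, 1.0, -0.0], [-0.0, -0.0, -1.0]]
wrist_force: [0.2, 0.1, 2.4]
width: 0.008
time: 11.7
tool_pos: [0.4982, 0.0252, 0.0958]
eef_rot: [[-1.0, 0.002, 0.0], [0.002, 1.0, -0.0], [-0.0, -0.0, -1.0]]
wrist_force: [0.8, 1.0, 3.5]
width: 0.011
```

```bash
python3 -m jog '[[0,0,0,0,255],[0,0,0,0,255],[0,0,0,0,255],[0,0,0,0,255],[0,0,0,0,255]]'; python3 -m jog '[[0,0,0,0,255],[0,0,0,0,255],[0,0,0,0,255]]'; python3 -m jog '[[0,0,-3,0,255],[0,0,-10,0,255],[0,0,-40,0,255],[0,0,-80,0,255],[0,0,-105,0,255]]'; python3 -m jog '[[0,0,0,0,255],[0,0,0,0,255]]'
```

```text
time: 12.2
tool_pos: [0.4982, 0.0252, 0.0957]
eef_rot: [[-1.0, 0.002, 0.0], [0.002, 1.0, -0.0], [-0.0, -0.0, -1.0]]
wrist_force: [-0.4, 0.3, 4.2]
width: 0.006
time: 12.5
tool_pos: [0.4982, 0.0252, 0.0957]
eef_rot: [[-1.0, 0.002, 0.0], [0.002, 1.0, -0.0], [-0.0, -0.0, -1.0]]
wrist_force: [-0.3, 0.4, 3.2]
width: 0.008
time: 13.0
tool_pos: [0.4984, 0.0252, 0.2029]
eef_rot: [[-1.0, 0.001, 0.002], [0.001, 1.0, -0.0], [-0.002, -0.0, -1.0]]
wrist_force: [0.2, 0.4, 0.3]
width: 0.004
time: 13.2
tool_pos: [0.4978, 0.0253, 0.2011]
eef_rot: [[-1.0, 0.002, 0.001], [0.002, 1.0, -0.0], [-0.001, -0.0, -1.0]]
wrist_force: [-0.4, -0.1, -0.2]
width: 0.004
```

```bash
python3 -m jog '[[-20,23,0,0,255],[-42,48,0,0,255],[-60,70,0,0,255],[-67.5,77.5,0,0,255],[-67.5,77.5,0,0,255]]'; python3 -m jog '[[0,0,15,0,255],[0,0,30,0,255],[0,0,40,0,255],[0,0,45,0,255],[0,0,46,0,255]]'; python3 -m jog '[[0,0,0,0,255],[0,0,0,0,255],[0,0,0,0,255]]'; python3 look.py t1
```

```text
time: 13.7
tool_pos: [0.5654, 0.1033, 0.199]
eef_rot: [[-1.0, -0.0, -0.003], [-0.0, 1.0, -0.0], [0.003, -0.0, -1.0]]
wrist_force: [-0.3, 0.4, -0.1]
width: 0.006
time: 14.2
tool_pos: [0.5648, 0.102, 0.1539]
eef_rot: [[-1.0, 0.002, -0.002], [0.002, 1.0, -0.0], [0.002, -0.0, -1.0]]
wrist_force: [0.0, -0.2, -0.9]
width: 0.005
time: 14.5
tool_pos: [0.5661, 0.1026, 0.1553]
eef_rot: [[-1.0, 0.002, 0.001], [0.002, 1.0, -0.0], [-0.001, -0.0, -1.0]]
wrist_force: [-0.1, 0.8, -0.3]
width: 0.007
14.6 [0.566  0.1026 0.1551] [ 0.25  0.05 -0.14]
```

View pics/t1.png

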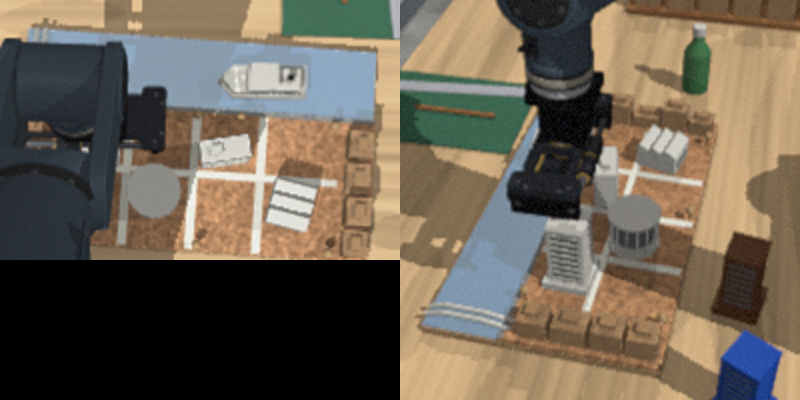

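The finger is above the white tower at (568,235), and the pavilion and ferry have not moved. Now descending.

```bash
python3 -m jog '[[0,0,3,0,255],[0,0,6,0,255],[0,0,9,0,255],[0,0,11,0,255],[0,0,11,0,255]]'; python3 -m jog '[[0,0,0,0,255],[0,0,0.7,0,255],[0,0,1.4,0,255],[0,0,1.4,0,255]]';python3 -m jog '[[0,0,0.7,0,255],[0,0,0.7,0,255]]'
```

```text
time: 15.1
tool_pos: [0.5654, 0.1026, 0.1431]
eef_rot: [[-1.0, 0.002, -0.001], [0.002, 1.0, 0.0], [0.001, 0.0, -1.0]]
wrist_force: [0.3, 0.2, -0.3]
width: 0.008
time: 15.5
tool_pos: [0.5658, 0.1026, 0.1423]
eef_rot: [[-1.0, 0.001, 0.0], [0.001, 1.0, -0.0], [-0.0, -0.0, -1.0]]
wrist_force: [0.5, 0.2, 0.7]
width: 0.006
time: 15.7
tool_pos: [0.5658, 0.1026, 0.1417]
eef_rot: [[-1.0, 0.002, 0.0], [0.002, 1.0, -0.0], [-0.0, -0.0, -1.0]]
wrist_force: [-0.8, -0.2, 0.8]
width: 0.002
```

```bash
python3 -m jog '[[0,0,0.7,0,255],[0,0,0.7,0,255]]'; python3 -m jog '[[0,0,0.6,0,255],[0,0,0.6,0,255]]'
```

```text
time: 15.9
tool_pos: [0.5658, 0.1026, 0.141]
eef_rot: [[-1.0, 0.002, 0.0], [0.002, 1.0, -0.0], [-0.0, -0.0, -1.0]]
wrist_force: [-0.2, 0.3, 2.5]
width: 0.006
time: 16.1
tool_pos: [0.5658, 0.1026, 0.1405]
eef_rot: [[-1.0, 0.002, 0.0], [0.002, 1.0, -0.0], [-0.0, -0.0, -1.0]]
wrist_force: [-1.0, 0.8, 3.8]
width: 0.007
```

```bash
python3 -m jog '[[0,0,0,0,255],[0,0,0,0,255],[0,0,0,0,255],[0,0,0,0,255],[0,0,0,0,255]]'; python3 -m jog '[[0,0,0,0,255],[0,0,0,0,255],[0,0,0,0,255]]'; python3 -m jog '[[0,0,-3,0,255],[0,0,-10,0,255],[0,0,-40,0,255],[0,0,-80,0,255],[0,0,-110,0,255]]'; python3 -m jog '[[24,30,0,0,255],[50,63,0,0,255],[75,95,0,0,255],[100,127,0,0,255],[125,159,0,0,255]]';python3 -m jog '[[25,32,0,0,255],[50,64,0,0,255],[75,95,0,0,255],[100,127,0,0,255],[125,159,0,0,255]]';python3 -m jog '[[25,32,0,0,255],[50,64,0,0,255],[75,95,0,0,255],[100,127,0,0,255],[125,159,0,0,255]]'; python3 -m jog '[[0,0,0,0,255],[0,0,0,0,255],[0,0,0,0,255],[0,0,0,0,255],[0,0,0,0,255]]'; python3 look.py e1
python3 - <<'E'
from h import *
for n in ["top","side"]:
  for f in [f"{n}0",f"{n}_e1"]:
    im=dict(np.load(f"{f}.npz")); C=cloud(im)
    for q,c,z,r in [("ferry",(.653,-.118),.068,.05),("pav",(.4965,.024),.075,.055),("tower",(.565,.104),.120,.05),("slab",(.55,-.06),.084,.05),("saw",(.485,-.155),.055,.05),("can",(.493,.43),.115,.05),("bottle",(.46,-.387),.115,.04)]:
        d=np.hypot(C[...,0]-c[0],C[...,1]-c[1]); P=C[(d<r)&(abs(C[...,2]-z)<.0065)&(im["z_map"]>0)]
        print(f,q,len(P),P.mean(0).round(4))
E
```

```text
time: 16.6
tool_pos: [0.5658, 0.1026, 0.1403]
eef_rot: [[-1.0, 0.002, 0.0], [0.002, 1.0, -0.0], [-0.0, -0.0, -1.0]]
wrist_force: [-0.1, -0.6, 3.7]
width: 0.009
time: 16.9
tool_pos: [0.5658, 0.1026, 0.1403]
eef_rot: [[-1.0, 0.002, 0.0], [0.002, 1.0, 0.0], [-0.0, 0.0, -1.0]]
wrist_force: [1.0, 0.6, 3.8]
width: 0.005
time: 17.4
tool_pos: [0.5656, 0.1026, 0.252]
eef_rot: [[-1.0, 0.001, 0.0], [0.001, 1.0, -0.0], [-0.0, -0.0, -1.0]]
wrist_force: [0.0, -0.6, -0.0]
width: 0.003
time: 17.9
tool_pos: [0.4393, 0.2627, 0.2503]
eef_rot: [[-1.0, 0.002, -0.001], [0.002, 1.0, -0.0], [0.001, -0.0, -1.0]]
wrist_force: [0.7, 0.6, 0.1]
width: 0.007
time: 18.4
tool_pos: [0.3146, 0.4218, 0.2503]
eef_rot: [[-1.0, 0.002, -0.001], [0.002, 1.0, -0.001], [0.001, -0.001, -1.0]]
wrist_force: [1.6, 0.1, 0.8]
width: 0.0
time: 18.9
tool_pos: [0.1899, 0.5808, 0.2502]
eef_rot: [[-1.0, 0.001, -0.0], [0.001, 1.0, -0.001], [0.0, -0.001, -1.0]]
wrist_force: [0.8, 0.4, -0.8]
width: 0.005
time: 19.4
tool_pos: [0.1924, 0.5793, 0.2504]
eef_rot: [[-1.0, 0.003, -0.0], [0.003, 1.0, -0.0], [0.0, -0.0, -1.0]]
wrist_force: [1.3, 0
[... 496 characters left out ...]
 0.0816]
top_e1 saw 443 [ 0.4823 -0.1614  0.0563]
top_e1 can 401 [0.4953 0.4336 0.1154]
top_e1 bottle 15 [ 0.4574 -0.3938  0.1165]
side0 ferry 113 [ 0.6583 -0.1192  0.0676]
side0 pav 410 [0.4992 0.0264 0.0747]
side0 tower 293 [0.5669 0.1047 0.1197]
side0 slab 152 [ 0.556  -0.065   0.0805]
side0 saw 271 [ 0.4864 -0.1575  0.0556]
side0 can 864 [0.4996 0.4365 0.1145]
side0 bottle 20 [ 0.4633 -0.3928  0.1157]
side_e1 ferry 113 [ 0.6585 -0.1196  0.0675]
side_e1 pav 411 [0.4992 0.0264 0.0747]
side_e1 tower 295 [0.5669 0.1047 0.1197]
side_e1 slab 153 [ 0.5561 -0.0654  0.0806]
side_e1 saw 276 [ 0.4869 -0.1569  0.0553]
side_e1 can 866 [0.4996 0.4367 0.1144]
side_e1 bottle 20 [ 0.4633 -0.3928  0.1157]
```

View pics/e1.png

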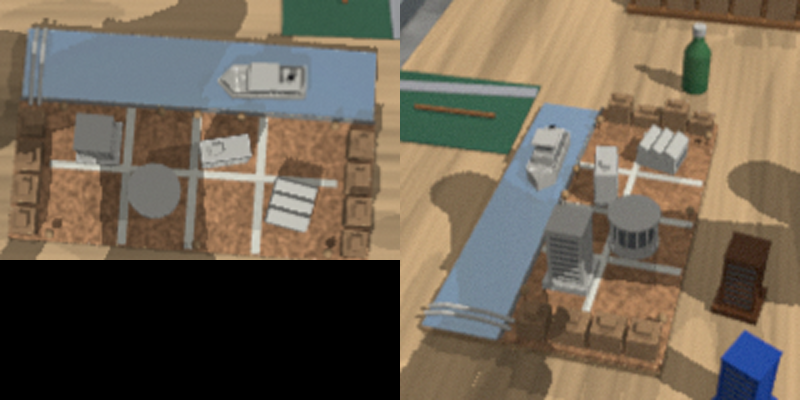

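Everything is upright and in place: the roof centroids match the start, and the small differences are depth noise. The arm is clear of the model, so I'm handing in.

```bash
python3 -c "
from station import ctrl
print(ctrl.finish_job())"
```

```text
the job is handed in; nothing more can be done
None
```

I touched the three roofs in the order asked with the closed fingertips: the ferry's wheelhouse, then the round pavilion, then the white tower. Each touch rested for about a second at roughly 3–4.5 N. I then lifted away and parked clear of the model, and handed the job in about 20 s into the 64 s allowed.

- **Last checks:** the before and after pictures from both cameras show every piece upright. The tower and pavilion roofs are at the same positions to within 0.2 mm.
- **Other pieces:** the slab block, saw hall, can and bottle agree to about 1 mm or better, which is within the depth noise.
- **Small disagreement:** the ferry reads 1.1 mm different along the board in the top view but only 0.4 mm in the side view. I put this down to noisy depth readings around the funnel edge, but I can't fully rule out a sub-millimetre shift.
- **Force readings:** they carry about ±1 N of noise. I judged each contact by a steady rise in the force at the expected roof height.

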